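Move the row of spice grinders across, in reverse order

ROBOT

A 6-joint arm with a two-finger parallel gripper is mounted at the origin on the work surface. World frame = base frame: x ahead of the robot, y to its left, z up, the work surface at z = 0. Lengths are in m, angles in rad, forces in N, time in s.
With the tool pointing down it reaches from about 0.375 to 0.975 m from the base axis. Payload 3.8 kg.
Tool frame: the origin (TCP) lies midway between the tips of the shut fingers; the grasp point (between the pads) lies 19 mm behind it; z points along the fingers, y is the line along which they close (so a half turn about z gives the same grasp; the last joint's range is limited). The gripper opens to 85 mm and grips with 20 to 120 N. Pads are 22 mm wide; open, the fingers measure 114 mm over their backs; the gripper's body (76 mm by 85 mm) begins 54 mm behind the grasp point. The pads swing forward as they close: fully open they stand 13 mm farther back than shut.
Start: joints at [1.094, 0.264, 1.604, -0, 1.274, -0.037], TCP at [0.287, 0.611, 0.231] pointing down, gripper open.
Joint ranges: [-2.63, 2.63], [-0.94, 2.18], [0.31, 2.57], [-1.31, 4.45], [0, 2.66], [-2.55, 2.55]. Speed limits (rad/s): [2.57, 2.57, 3.14, 3.14, 3.14, 3.14].

INTERFACE

Orientations are given as a rotation vector (axis times angle).
In Python, from workcell import bot gives the robot as it stands.
- The arm moves only by the tool step_arm, never from a script. Its argument "motion" is a list of rows, each a list of 5 numbers: the finger opening in cm, from 0 to 8.54, then the shift along the tool's x, y, z in cm, then the turn about the tool's z in degrees. In form: [[claw, dx, dy, dz, twist], ...]. A call has 1 to 20 rows; each row is the pose to reach, as a shift and turn from the pose commanded when the call began, along the tool's axes at that moment; what a row does not reach only later rows make up. A row lasts 1/10 s, in which the tool goes at most 50 mm and 8.59 degrees, less where a joint would pass 70% of its speed; a pose out of reach is approached as far as the arm can. A call with a gripper value outside its range is refused whole. The fingers move at their own pace and stop on an object; "force" is the grip in N (left out, the last holds). Time passes only in rows, so rows that repeat a pose let the fingers close. It gives the time, the measured TCP pose, the force, the opening and the grip force at its end, in the units of the state.
- bot.read_state(): the state, without advancing time (a new reading comes with each control period).
- bot.read_camera(name): name is "scene" or "top"; returns (picture, depth): 420x560x3 uint8, red, green, blue; 420x560 float32, m along the optical axis (not along the pixel's ray), 0 where there is no reading.
- bot.calibration(name): a dict with "mtx" (3x3 intrinsics, pixels), "k1" (the pictures are not rectified: a ray, as slopes to the right and down, at radius r is drawn at 1 + k1 r^2 times it, then the intrinsics apply), "origin" and "orientation" of the camera in the world. Camera axes: x right, y up, looking along -z (the intrinsics and any distortion apply to the point x, -y, -z); pixel columns grow to the right and rows downward; lengths in m; the calibration is good to about 2 mm. A picture is of the moment at which its call begins. calibration takes no time and is no camera call.
- bot.finish_job(): hands the job in; it is judged then, once.
The state is a dict: "time": time; "q": joint angles; "joint_vel": joint speeds; "joint_torque": joint torques, N m; "tool_pos": TCP position; "tcp_rot": TCP orientation; "wrist_force": force on the tool from outside, world axes, zero at the start; "torque": the same for the moment, N m; "width": opening from 0.0 (shut) to 1.0 (fully open); "grip_force": force on a finger pad.
Only numpy, scipy, OpenCV 4.12 (cv2) and the standard library are available. Lean on these libraries where they do the work, as an engineer would, in place of code of your own. Each camera call takes 0.05 s, during which the arm holds its last target. There are 200 camera calls.

TASK

Move the four spice grinders from the wooden rack into the wells of the steel holder so that the row is in reverse order, ready for the cook across the table: the grinder that stood at the left end goes into the right-end well, the second from the left into the second from the right, and so on. Turn each one to suit its well and set it down gently, upright and fully on the bottom, without dropping it or knocking any grinder over; the coloured pads stay in the wooden rack and show how the row stood.

Things in the scene. Friction and masses are not known exactly. Their poses are not given: they have to be found in the camera images.
- grinder_red: Loose spice grinder, 0.2 kg, starts upright on the red pad. White rectangular body 36 (its x) x 60 (its y) x 70 mm high, red labels on the broad sides; centred on top a round upright red grip head, diameter 32, 36 high (106 mm in all). Origin: centre of the underside; z up. A half turn about z makes no difference.
- grinder_yellow: Loose spice grinder, 0.2 kg, starts upright on the yellow pad. White rectangular body 36 (its x) x 60 (its y) x 70 mm high, yellow labels on the broad sides; centred on top a round upright yellow grip head, diameter 32, 36 high (106 mm in all). Origin: centre of the underside; z up. A half turn about z makes no difference.
- grinder_green: Loose spice grinder, 0.2 kg, starts upright on the green pad. White rectangular body 36 (its x) x 60 (its y) x 70 mm high, green labels on the broad sides; centred on top a round upright green grip head, diameter 32, 36 high (106 mm in all). Origin: centre of the underside; z up. A half turn about z makes no difference.
- grinder_blue: Loose spice grinder, 0.2 kg, starts upright on the blue pad. White rectangular body 36 (its x) x 60 (its y) x 70 mm high, blue labels on the broad sides; centred on top a round upright blue grip head, diameter 32, 36 high (106 mm in all). Origin: centre of the underside; z up. A half turn about z makes no difference.
- pad_red: Fixed flat red pad, 64 (x) x 76 (y) x 3 mm thick, on the wooden rack's board under the red grinder; it stays and shows where that grinder stood. Origin: centre of its underside; axes parallel to the wooden rack's.
- pad_yellow: Fixed flat yellow pad, 64 (x) x 76 (y) x 3 mm thick, on the wooden rack's board under the yellow grinder; it stays and shows where that grinder stood. Origin: centre of its underside; axes parallel to the wooden rack's.
- pad_green: Fixed flat green pad, 64 (x) x 76 (y) x 3 mm thick, on the wooden rack's board under the green grinder; it stays and shows where that grinder stood. Origin: centre of its underside; axes parallel to the wooden rack's.
- pad_blue: Fixed flat blue pad, 64 (x) x 76 (y) x 3 mm thick, on the wooden rack's board under the blue grinder; it stays and shows where that grinder stood. Origin: centre of its underside; axes parallel to the wooden rack's.
- wood_rack: Fixed wooden rack to empty. Board 80 (x) x 370 (y) x 20 mm; end cheeks 60 high, thin rail 50 high along its +x edge. Origin: centre of underside, on the table; x away from the robot, y to the robot's left along the row (within 10 degrees). Four places with a pad each at y = +126, +42, -42, -126 mm; pad tops 23 mm above the table.
- steel_holder: Fixed steel holder to fill, nearer or farther than the wooden rack. Base 92 (x) x 310 (y) mm; four open wells at y = +114, +38, -38, -114 mm, x = 0, each 78 (x) x 52 (y) inside, walls 4; floor 8, rim 44 mm above the table. A grinder fits only with its 60 side along x. Origin: centre of underside, on the table; x away from the robot, y to its left along the row (within 10 degrees).
There are look-alikes about, which are no part of the job. What is shaped like the grinder_yellow but purple is not meant.

How it is judged:
At the end, for the whole second after the job is handed in: Each grinder stands in the well that mirrors its pad's place in the wooden rack (places +126, +42, -42, -126 to wells -114, -38, +38, +114), within 14 mm along the row and 16 mm across it, its underside 4 to 12 mm above the holder's underside (on the well's floor), tilted less than 0.1 rad, at rest (((y of pad_red in the frame of wood_rack between 0.106 and 0.146 m and y of grinder_red in the frame of steel_holder between -0.128 and -0.1 m) or (y of pad_red in the frame of wood_rack between 0.022 and 0.062 m and y of grinder_red in the frame of steel_holder between -0.052 and -0.024 m) or (y of pad_red in the frame of wood_rack between -0.062 and -0.022 m and y of grinder_red in the frame of steel_holder between 0.024 and 0.052 m) or (y of pad_red in the frame of wood_rack between -0.146 and -0.106 m and y of grinder_red in the frame of steel_holder between 0.1 and 0.128 m)) and x of grinder_red in the frame of steel_holder between -0.016 and 0.016 m and z of grinder_red in the frame of steel_holder between 0.004 and 0.012 m and angle between each of grinder_red, grinder_yellow, grinder_green, grinder_blue's own z axis and vertical below 0.1 rad and linear speed of each of grinder_red, grinder_yellow, grinder_green, grinder_blue below 0.02 m/s and angular speed of each of grinder_red, grinder_yellow, grinder_green, grinder_blue below 0.2 rad/s and ((y of pad_yellow in the frame of wood_rack between 0.106 and 0.146 m and y of grinder_yellow in the frame of steel_holder between -0.128 and -0.1 m) or (y of pad_yellow in the frame of wood_rack between 0.022 and 0.062 m and y of grinder_yellow in the frame of steel_holder between -0.052 and -0.024 m) or (y of pad_yellow in the frame of wood_rack between -0.062 and -0.022 m and y of grinder_yellow in the frame of steel_holder between 0.024 and 0.052 m) or (y of pad_yellow in the frame of wood_rack between -0.146 and -0.106 m and y of grinder_yellow in the frame of steel_holder between 0.1 and 0.128 m)) and x of grinder_yellow in the frame of steel_holder between -0.016 and 0.016 m and z of grinder_yellow in the frame of steel_holder between 0.004 and 0.012 m and ((y of pad_green in the frame of wood_rack between 0.106 and 0.146 m and y of grinder_green in the frame of steel_holder between -0.128 and -0.1 m) or (y of pad_green in the frame of wood_rack between 0.022 and 0.062 m and y of grinder_green in the frame of steel_holder between -0.052 and -0.024 m) or (y of pad_green in the frame of wood_rack between -0.062 and -0.022 m and y of grinder_green in the frame of steel_holder between 0.024 and 0.052 m) or (y of pad_green in the frame of wood_rack between -0.146 and -0.106 m and y of grinder_green in the frame of steel_holder between 0.1 and 0.128 m)) and x of grinder_green in the frame of steel_holder between -0.016 and 0.016 m and z of grinder_green in the frame of steel_holder between 0.004 and 0.012 m and ((y of pad_blue in the frame of wood_rack between 0.106 and 0.146 m and y of grinder_blue in the frame of steel_holder between -0.128 and -0.1 m) or (y of pad_blue in the frame of wood_rack between 0.022 and 0.062 m and y of grinder_blue in the frame of steel_holder between -0.052 and -0.024 m) or (y of pad_blue in the frame of wood_rack between -0.062 and -0.022 m and y of grinder_blue in the frame of steel_holder between 0.024 and 0.052 m) or (y of pad_blue in the frame of wood_rack between -0.146 and -0.106 m and y of grinder_blue in the frame of steel_holder between 0.1 and 0.128 m)) and x of grinder_blue in the frame of steel_holder between -0.016 and 0.016 m and z of grinder_blue in the frame of steel_holder between 0.004 and 0.012 m); the robot touches nothing.
It fails at once if a grinder is dropped into the holder (faster than 0.65 m/s over the last 2 cm) ((z of grinder_red in the frame of steel_holder between 0 and 0.03 m and x of grinder_red in the frame of steel_holder between -0.03 and 0.03 m and y of grinder_red in the frame of steel_holder between -0.15 and 0.15 m and linear speed of grinder_red above 0.65 m/s) or (z of grinder_yellow in the frame of steel_holder between 0 and 0.03 m and x of grinder_yellow in the frame of steel_holder between -0.03 and 0.03 m and y of grinder_yellow in the frame of steel_holder between -0.15 and 0.15 m and linear speed of grinder_yellow above 0.65 m/s) or (z of grinder_green in the frame of steel_holder between 0 and 0.03 m and x of grinder_green in the frame of steel_holder between -0.03 and 0.03 m and y of grinder_green in the frame of steel_holder between -0.15 and 0.15 m and linear speed of grinder_green above 0.65 m/s) or (z of grinder_blue in the frame of steel_holder between 0 and 0.03 m and x of grinder_blue in the frame of steel_holder between -0.03 and 0.03 m and y of grinder_blue in the frame of steel_holder between -0.15 and 0.15 m and linear speed of grinder_blue above 0.65 m/s)).
It fails at once if a grinder is knocked over (angle between any of grinder_red, grinder_yellow, grinder_green, grinder_blue's own z axis and vertical above 1 rad).
It also fails if it takes over 93 s, if anything falls off the work surface, if the arm or the gripper's body presses on something with over 40 N, if the wrist force passes 120 N, or if a joint passes its speed limit or range.

## Working session

There is one attempt and no reset: what is moved stays moved. The work goes in short steps, Python scripts to look and compute and a tool call to move; the robot and the scene stay as the last step left them, time stands still between calls to the robot, and variables do not carry over. Pictures are saved under pics/ and viewed, at most 14 in all, crops included, and the job is handed in when it is done.

Besides the shell and the picture viewer there is one more tool, called as name(argument=value, ...), one argument or row to a line, values as JSON. step_arm: Moves the arm, as the interface text tells. Its arguments: {"type":"object","properties":{"motion":{"type":"array","items":{"type":"array","items":{"type":"number"}}},"force":{"type":"number"}},"required":["motion"]}

```bash
mkdir -p pics; cat > h.py <<'E'
import numpy as np,cv2
from scipy.spatial.transform import Rotation as R
from workcell import bot
def rot(c):
    o=np.array(c["orientation"]); return o if o.shape==(3,3) else (R.from_rotvec(o).as_matrix() if o.size==3 else R.from_quat(o).as_matrix())
def cloud(name,d):
    c=bot.calibration(name);K=np.array(c["mtx"]);h,w=d.shape
    v,u=np.mgrid[:h,:w];xd=(u-K[0,2])/K[0,0];yd=(v-K[1,2])/K[1,1]
    x,y=xd.copy(),yd.copy()
    for _ in range(8):
        s=1+c["k1"]*(x*x+y*y);x,y=xd/s,yd/s
    P=np.stack([x*d,-y*d,-d],-1)
    return P@rot(c).T+np.array(c["origin"])
E
python3 - <<'E'
from h import *
for n in("scene","top"):
    p,d=bot.read_camera(n);cv2.imwrite(f"pics/{n}0.png",p[:,:,::-1]);np.save(n+"p.npy",p);np.save(n+"d.npy",d);print(bot.calibration(n))
print(bot.read_state())
E
```

```text
{'mtx': array([[500.2099394 ,   0.        , 286.50510901],
       [  0.        , 500.2099394 , 216.47457266],
       [  0.        ,   0.        ,   1.        ]]), 'k1': -0.0723596435151274, 'origin': array([ 1.0822039 , -0.53395039,  0.64001452]), 'orientation': array([0.82236403, 0.31398562, 0.65425342])}
{'mtx': array([[441.44964104,   0.        , 277.93508768],
       [  0.        , 441.44964104, 210.38423074],
       [  0.        ,   0.        ,   1.        ]]), 'k1': -0.11353019649188523, 'origin': array([0.51902017, 0.02289186, 0.79878434]), 'orientation': array([ 0.06238385, -0.10662288, -1.57965382])}
{'time': 0.1, 'q': array([ 1.09410309e+00,  2.64667491e-01,  1.60525549e+00,  3.96618379e-05,
        1.27373234e+00, -3.69054664e-02]), 'joint_vel': array([-0.00010896, -0.00231568, -0.00238649, -0.00064898, -0.00277459,
        0.0006367 ]), 'joint_torque': array([ 1.50470627e-03, -5.16709971e+01, -3.68592381e+01, -3.94247979e-05,
        6.35622549e-03,  6.65502716e-05]), 'tool_pos': array([0.28706097, 0.61016819, 0.23008376]), 'tcp_rot': array([-0.68515849, -3.06539243,  0.00311809]), 'wrist_force': array([-1.12066081, -0.46089404,  0.30333539]), 'torque': array([-0.01567897, -0.00097246, -0.00206598]), 'grip_force': 0.0, 'width': 0.9953381407972949}
```

View pics/top0.png

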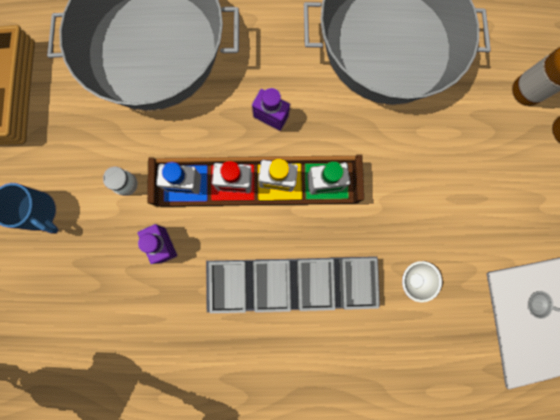

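View pics/scene0.png

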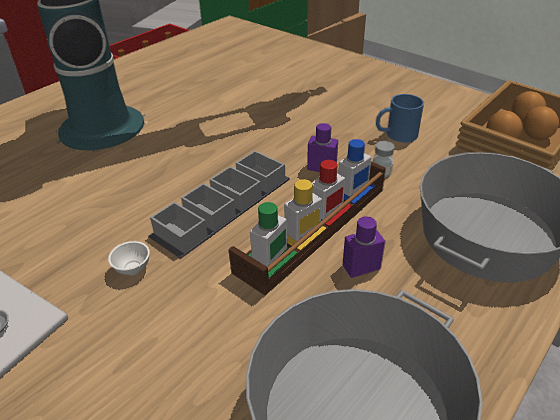

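Top view: in the rack, left to right, are blue (172,173), red (231,172), yellow (279,169) and green (333,172). The look-alikes are purple at (271,108) and (155,243), and they're not meant; the grey shaker at (120,180) isn't part of the job either. The holder is at about (292,285), nearer the robot. Reversed, blue goes to well -114, red to -38, yellow to +38 and green to +114.

```bash
cat >> h.py <<'E'
HUE={"blue":(105,125),"red":(0,6),"yellow":(20,32),"green":(55,85)}
def mask(p,c):
    hsv=cv2.cvtColor(p,cv2.COLOR_RGB2HSV);a,b=HUE[c]
    return (hsv[...,0]>=a)&(hsv[...,0]<=b)&(hsv[...,1]>150)&(hsv[...,2]>60)
def rect(P):
    (c,s,a)=cv2.minAreaRect((P[:,:2]*1000).astype(np.float32))
    if s[0]<s[1]: s=s[::-1];a+=90
    return np.round(c,1),np.round(s,1),round((a+90)%180-90,1)  # long-axis angle from world x
E
python3 - <<'E'
from h import *
C=[]
for n in("scene","top"):
    p=np.load(n+"p.npy");d=np.load(n+"d.npy");W=cloud(n,d);W[d==0]=np.nan;C.append((n,p,W))
for n,p,W in C:
    hsv=cv2.cvtColor(p,cv2.COLOR_RGB2HSV)
    box=(W[...,0]>.3)&(W[...,0]<.75)&(abs(W[...,1])<.35)
    for c in HUE:
        m=mask(p,c)&box&(W[...,2]>.118);P=W[m];z=np.nanpercentile(P[:,2],90) if len(P) else 0
        T=P[P[:,2]>z-.006]
        print(n,c,len(P),"ztop",round(z,4),"circle",cv2.minEnclosingCircle((T[:,:2]*1000).astype(np.float32)) if len(T) else None)
        if len(T):
            hc=np.array(cv2.minEnclosingCircle((T[:,:2]).astype(np.float32))[0])
            b=(hsv[...,1]<60)&(hsv[...,2]>90)&box&(abs(W[...,2]-.093)<.007)&(np.hypot(W[...,0]-hc[0],W[...,1]-hc[1])<.045)
            Q=W[b]; print("   body",len(Q),rect(Q) if len(Q)>10 else None)
    s=(hsv[...,1]<60)&box&(abs(W[...,2]-.044)<.006)&(W[...,0]<.5)
    l,lab,st,_=cv2.connectedComponentsWithStats(s.astype(np.uint8));k=1+st[1:,4].argmax();Q=W[lab==k]
    print(n,"holder",len(Q),rect(Q),np.median(Q[:,2]))
p=C[1][1];cv2.imwrite("pics/crop.png",cv2.resize(p[130:330,130:400,::-1],None,fx=2.9,fy=2.9,interpolation=cv2.INTER_CUBIC))
E
```

```text
scene blue 164 ztop 0.13 circle ((654.5053100585938, 165.20108032226562), 14.992696762084961)
   body 224 (array([655. , 166.5]), array([63.6, 36.6]), 82.6)
scene red 194 ztop 0.1299 circle ((654.6539916992188, 75.739501953125), 15.892234802246094)
   body 232 (array([655.3,  75.1]), array([61.5, 37. ]), 84.3)
scene yellow 236 ztop 0.1296 circle ((657.9348754882812, 0.6674995422363281), 16.371660232543945)
   body 280 (array([659.3,   6.8]), array([76.2, 37.5]), 80.4)
scene green 88 ztop 0.1297 circle ((653.3218994140625, -85.25801849365234), 15.624783515930176)
   body 318 (array([654.5, -85.1]), array([61. , 35.8]), -86.0)
scene holder 295 (array([ 464.7, -139.8]), array([70.4, 62.2]), -0.0) 0.04298470411358202
top blue 308 ztop 0.1301 circle ((653.2767333984375, 167.7020721435547), 15.373601913452148)
   body 396 (array([653.2, 167.9]), array([59.4, 36.2]), 84.4)
top red 310 ztop 0.1302 circle ((654.362060546875, 77.00779724121094), 15.961817741394043)
   body 452 (array([653.7,  69.8]), array([75. , 36.3]), 85.0)
top yellow 322 ztop 0.1301 circle ((656.951904296875, 2.2094919681549072), 15.712599754333496)
   body 449 (array([656.9,   2.5]), array([59.5, 36.3]), 81.0)
top green 313 ztop 0.1302 circle ((652.0421142578125, -81.92713165283203), 15.646121978759766)
   body 443 (array([652.2, -83. ]), array([60.6, 36.2]), -82.9)
top holder 311 (array([465.2, -62.1]), array([70. , 60.7]), 1.0) 0.043692505112369995
```

View pics/crop.png

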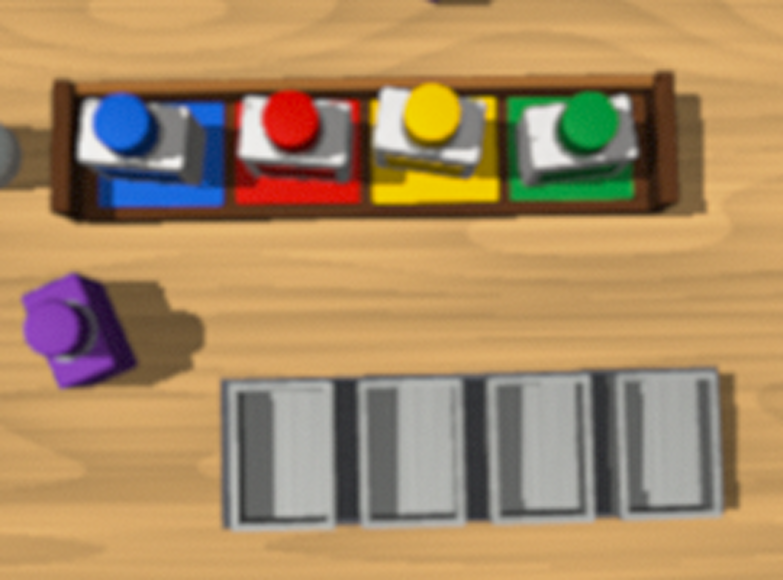

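The crop confirms it: blue (123,123), red (291,118), yellow (432,112) and green (587,121) stand on matching pads, and purple (55,330) is a look-alike. Next I'll measure the wells and plan the first move.

```bash
cat >> h.py <<'E'
def goto(x,y,z,yaw=None):
    "shift in tool axes cm and twist deg to reach xyz; yaw = world angle of tool y (closing) mod 180"
    s=bot.read_state();M=R.from_rotvec(s["tcp_rot"]).as_matrix()
    d=M.T@(np.array([x,y,z])-s["tool_pos"])*100
    ya=np.degrees(np.arctan2(M[1,1],M[0,1]));print("shift",np.round(d,2),"yaw of tool y",round(ya,1),"q6",round(s["q"][5],2),"pos",np.round(s["tool_pos"],4),"tilt",np.round(M[:,2],3),"t",s["time"])
    if yaw is not None: print(" twist",round(-((yaw-ya+90)%180-90),1))
E
python3 - <<'E'
from h import *
for n in("scene","top"):
    p=np.load(n+"p.npy");d=np.load(n+"d.npy");W=cloud(n,d);W[d==0]=np.nan
    s=(abs(W[...,2]-.044)<.007)&(W[...,0]<.53)&(W[...,0]>.36)&(W[...,1]>-.21)&(W[...,1]<.16)
    hsv=cv2.cvtColor(p,cv2.COLOR_RGB2HSV);s&=hsv[...,1]<70
    Q=W[s];r=rect(Q);print(n,len(Q),r)
    l,lab,st,_=cv2.connectedComponentsWithStats(s.astype(np.uint8))
    for k in range(1,l):
        if st[k,4]>60: print("  ",st[k,4],rect(W[lab==k]))
goto(.654,.1665,.2)
E
```

```text
scene 1749 (array([472. , -24.6]), array([292.9,  91.4]), -89.5)
   400 (array([471.4,  89. ]), array([89.6, 65. ]), -0.1)
   416 (array([472.1,  11.5]), array([91.5, 62.9]), 1.5)
   452 (array([473.3, -63.6]), array([89.4, 62.9]), 0.3)
   481 (array([ 474.2, -139.7]), array([89.6, 62.1]), -0.3)
top 1733 (array([472.2, -24.9]), array([288.6,  85.4]), -89.4)
   456 (array([ 473.3, -138.5]), array([85.4, 61.4]), 0.8)
   413 (array([471.9,  14.4]), array([85.5, 60. ]), 0.9)
   434 (array([472.9, -62. ]), array([85.3, 60.7]), 1.0)
   430 (array([470.8,  89.1]), array([85. , 60.7]), 0.6)
shift [-52.09 -24.52   3.05] yaw of tool y 64.8 q6 -0.04 pos [0.2871 0.6102 0.2301] tilt [-0.001 -0.002 -1.   ] t 0.1
```

step_arm(
  motion=[
    [6,-52.0,-24.5,6,71],
    [6,-52.0,-24.5,6,71],
    [6,-52.0,-24.5,6,71],
    [6,-52.0,-24.5,6,71],
    [6,-52.0,-24.5,6,71],
    [6,-52.0,-24.5,6,71],
    [6,-52.0,-24.5,6,71],
    [6,-52.0,-24.5,6,71],
    [6,-52.0,-24.5,6,71],
    [6,-52.0,-24.5,6,71],
    [6,-52.0,-24.5,6,71],
    [6,-52.0,-24.5,6,71],
    [6,-52.0,-24.5,6,71],
    [6,-52.0,-24.5,6,71],
    [6,-52.0,-24.5,6,71],
    [6,-52.0,-24.5,6,71],
    [6,-52.0,-24.5,6,71],
  ],
  force=40,
)

```text
time: 1.8
tool_pos: [0.653, 0.1689, 0.1716]
tcp_rot: [-2.336, -2.1, -0.0]
wrist_force: [-0.1, 0.1, -0.9]
width: 0.703
grip_force: 0.0
```

```bash
python3 -c "
from h import *
goto(.6535,.1668,.096,-6)
print(bot.read_state()['width'])"
```

```text
shift [-0.21  0.07  7.56] yaw of tool y -6.1 q6 0.32 pos [0.653  0.1689 0.1716] tilt [ 0.  0. -1.] t 1.8
 twist -0.1
0.7028359994621257
```

step_arm(
  motion=[
    [6,-0.2,0.1,2.5,0],
    [6,-0.2,0.1,5,0],
    [6,-0.2,0.1,6.8,0],
    [6,-0.2,0.1,7.6,0],
    [6,-0.2,0.1,7.6,0],
    [2.5,-0.2,0.1,7.6,0],
    [2.5,-0.2,0.1,7.6,0],
    [2.5,-0.2,0.1,7.6,0],
    [2.5,-0.2,0.1,7.6,0],
    [2.5,-0.2,0.1,7.6,0],
    [2.5,-0.2,0.1,7.6,0],
    [2.5,-0.2,0.1,7.6,0],
    [2.5,-0.2,0.1,7.6,0],
  ],
  force=40,
)

```text
time: 3.1
tool_pos: [0.6552, 0.166, 0.097]
tcp_rot: [2.338, 2.098, 0.003]
wrist_force: [-2.4, 0.7, 6.4]
width: 0.366
grip_force: 39.5
```

step_arm(
  motion=[
    [2.5,0,0,-1.5,0],
    [2.5,0,0,-4.5,0],
    [2.5,0,0,-8,0],
    [2.5,0,0,-12,0],
    [2.5,0,0,-12,0],
    [2.5,0,0,-12,0],
  ],
)

```text
time: 3.7
tool_pos: [0.6553, 0.1656, 0.2172]
tcp_rot: [2.337, 2.097, 0.004]
wrist_force: [-0.3, 0.6, -3.9]
width: 0.363
grip_force: 40.3
```

```bash
python3 -c "
from h import *
goto(.4738,-.139,.217,-89.3)
p,d=bot.read_camera('scene');cv2.imwrite('pics/lift.png',p[:,:,::-1])
print(bot.read_state()['wrist_force'])"
```

```text
shift [-32.24 -14.75  -0.05] yaw of tool y -6.2 q6 0.32 pos [0.6553 0.1656 0.2172] tilt [ 0.003  0.    -1.   ] t 3.7
 twist 83.1
[-0.45875949  0.19307033 -3.65510516]
```

View pics/lift.png

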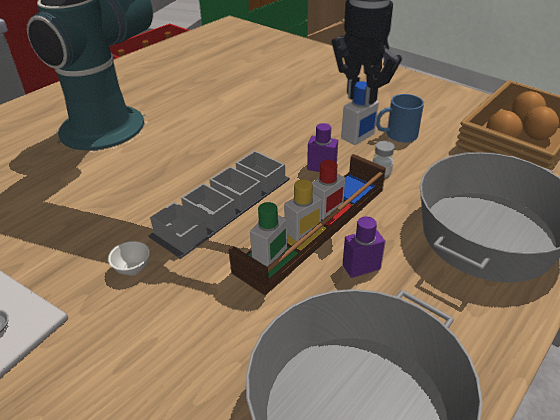

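The picture shows the blue grinder held upright at (360,115), with its pad bare at (358,188). I'm carrying it to the right-end well.

step_arm(
  motion=[
    [2.5,-1.5,-0.7,0,4],
    [2.5,-4,-1.9,0,11],
    [2.5,-7,-3.2,0,18],
    [2.5,-10,-4.6,0,26],
    [2.5,-13,-6,0,34],
    [2.5,-16,-7.4,0,42],
    [2.5,-19,-8.7,0,50],
    [2.5,-22,-10.1,0,58],
    [2.5,-25,-11.5,0,66],
    [2.5,-28,-12.8,0,74],
    [2.5,-30.5,-14,0,80],
    [2.5,-31.8,-14.6,0,83],
    [2.5,-32.2,-14.8,0,83],
    [2.5,-32.2,-14.8,0,83],
    [2.5,-32.2,-14.8,0,83],
    [2.5,-32.2,-14.8,0,83],
  ],
)

```text
time: 5.35
tool_pos: [0.473, -0.1377, 0.2151]
tcp_rot: [-3.141, -0.025, 0.0]
wrist_force: [-0.5, -0.3, -2.8]
width: 0.363
grip_force: 40.1
```

```bash
cat >> h.py <<'E'
def held(c,tag):
    "held grinder: head circle centre, body rect from both views, at current height"
    z0=bot.read_state()["tool_pos"]
    for n in("scene","top"):
        p,d=bot.read_camera(n);W=cloud(n,d);W[d==0]=np.nan
        hsv=cv2.cvtColor(p,cv2.COLOR_RGB2HSV)
        near=(np.hypot(W[...,0]-z0[0],W[...,1]-z0[1])<.05)
        b=W[(hsv[...,1]<60)&(hsv[...,2]>70)&near&(W[...,2]<z0[2]-.002)&(W[...,2]>z0[2]-.08)]
        if len(b)>10: print(n,c,"body",len(b),rect(b),"z",np.round(np.percentile(b[:,2],[1,99]),4))
        cv2.imwrite(f"pics/{tag}_{n}.png",p[:,:,::-1])
E
python3 -c "
from h import *
held('blue','b1')
goto(.4738,-.139,.082,-89.3)"
```

```text
scene blue body 1073 (array([ 476.8, -138.7]), array([63.1, 37.4]), 2.6) z [0.1437 0.2127]
top blue body 467 (array([ 476.5, -136.2]), array([60.3, 37.6]), 1.4) z [0.1467 0.213 ]
shift [ 0.08  0.12 13.33] yaw of tool y -89.1 q6 1.22 pos [ 0.4729 -0.1378  0.2153] tilt [ 0.  0. -1.] t 5.45
 twist 0.2
```

View pics/b1_scene.png

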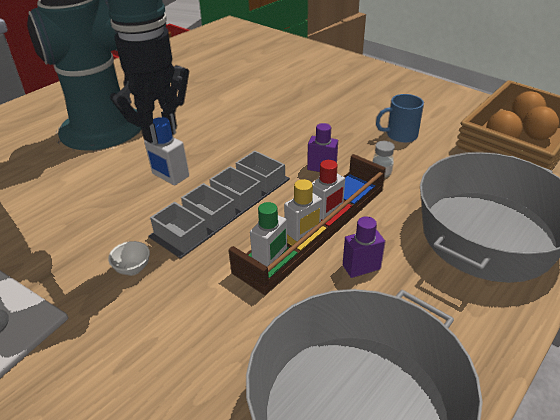

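Blue is held upright above the right-end well. Its body centre is at (0.4766, -0.1375), so it needs about 3 mm toward -x and 1.5 mm toward -y.

step_arm(
  motion=[
    [2.5,-0.3,0.2,2.5,0],
    [2.5,-0.3,0.2,5.5,0],
    [2.5,-0.3,0.2,8,0],
    [2.5,-0.3,0.2,10,0],
    [2.5,-0.3,0.2,11.5,0],
    [2.5,-0.3,0.2,12.5,0],
    [2.5,-0.3,0.2,13,0],
    [2.5,-0.3,0.2,13.2,0],
    [2.5,-0.3,0.2,13.2,0],
    [2.5,-0.3,0.2,13.2,0],
  ],
)

```text
time: 6.45
tool_pos: [0.4703, -0.1408, 0.0842]
tcp_rot: [3.141, 0.022, 0.002]
wrist_force: [0.2, -0.8, -2.8]
width: 0.362
grip_force: 40.2
```

step_arm(
  motion=[
    [2.5,0,0,0.1,0],
    [2.5,0,0,0.2,0],
    [2.5,0,0,0.3,0],
    [2.5,0,0,0.3,0],
  ],
)

```text
time: 6.85
tool_pos: [0.4704, -0.1408, 0.082]
tcp_rot: [3.141, 0.022, 0.002]
wrist_force: [-2.3, 1.9, 7.2]
width: 0.364
grip_force: 41.1
```

step_arm(
  motion=[
    [4,0,0,0,0],
    [5,0,0,0,0],
    [5,0,0,0,0],
    [5,0,0,0,0],
    [5,0,0,-2,0],
    [5,0,0,-5,0],
    [5,0,0,-9,0],
    [5,0,0,-9,0],
    [5,0,0,-9,0],
  ],
)

```text
time: 7.75
tool_pos: [0.4705, -0.141, 0.1716]
tcp_rot: [3.14, 0.022, 0.005]
wrist_force: [-0.4, 0.9, 0.1]
width: 0.587
grip_force: 0.0
```

```bash
python3 -c "
from h import *
goto(.6543,.0765,.165,-5.3)
held('blue','b2')"
```

```text
shift [ 18.68 -21.49   0.69] yaw of tool y -89.2 q6 1.22 pos [ 0.4705 -0.141   0.1716] tilt [ 0.003 -0.001 -1.   ] t 7.75
 twist -83.9
```

View pics/b2_scene.png

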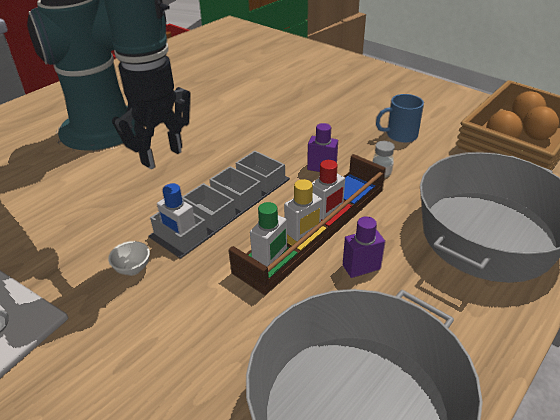

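Blue is seated upright in the right-end well at (173,210). Next is red.

step_arm(
  motion=[
    [5.5,18.7,-21.5,0,-84],
    [5.5,18.7,-21.5,0,-84],
    [5.5,18.7,-21.5,0,-84],
    [5.5,18.7,-21.5,0,-84],
    [5.5,18.7,-21.5,0,-84],
    [5.5,18.7,-21.5,0,-84],
    [5.5,18.7,-21.5,0,-84],
    [5.5,18.7,-21.5,0,-84],
    [5.5,18.7,-21.5,0,-84],
    [5.5,18.7,-21.5,0,-84],
    [5.5,18.7,-21.5,0,-84],
    [5.5,18.7,-21.5,0,-84],
    [5.5,18.7,-21.5,0,-84],
    [5.5,18.7,-21.5,0,-84],
    [5.5,18.7,-21.5,2.5,-84],
    [5.5,18.7,-21.5,5,-84],
    [5.5,18.7,-21.5,6.7,-84],
    [5.5,18.7,-21.5,7.5,-84],
    [5.5,18.7,-21.5,7.5,-84],
  ],
  force=40,
)

```text
time: 9.75
tool_pos: [0.6524, 0.0769, 0.0937]
tcp_rot: [-2.319, -2.117, 0.004]
wrist_force: [0.4, -0.8, -0.3]
width: 0.651
grip_force: 0.0
```

step_arm(
  motion=[
    [2.5,0,0,0,0],
    [2.5,0,0,0,0],
    [2.5,0,0,0,0],
    [2.5,0,0,0,0],
    [2.5,0,0,0,0],
    [2.5,0,0,0,0],
    [2.5,0,0,0,0],
    [2.5,0,0,-1.5,0],
    [2.5,0,0,-4.5,0],
    [2.5,0,0,-8,0],
    [2.5,0,0,-12,0],
    [2.5,0,0,-12,0],
    [2.5,0,0,-12,0],
  ],
)

```text
time: 11.05
tool_pos: [0.654, 0.077, 0.2169]
tcp_rot: [2.319, 2.117, 0.003]
wrist_force: [-1.0, -0.9, -3.1]
width: 0.363
grip_force: 40.2
```

```bash
python3 -c "
from h import *
held('red','r1')
goto(.473,-.0628,.216,-89.3)"
```

```text
scene red body 1020 (array([656.7,  76.6]), array([65.6, 37.5]), 81.3) z [0.1461 0.2143]
top red body 336 (array([640.2,  69.7]), array([64.7, 30.6]), -59.9) z [0.1603 0.2144]
shift [-15.53 -16.57  -0.2 ] yaw of tool y -5.2 q6 0.17 pos [0.652  0.0769 0.2133] tilt [-0.003 -0.    -1.   ] t 11.15
 twist 84.1
```

step_arm(
  motion=[
    [2.5,-1,-1,0,4],
    [2.5,-2.5,-2.6,0,12],
    [2.5,-4,-4.3,0,20],
    [2.5,-5.5,-5.9,0,28],
    [2.5,-7,-7.5,0,36],
    [2.5,-8.5,-9.1,0,44],
    [2.5,-10,-10.7,0,52],
    [2.5,-11.5,-12.3,0,60],
    [2.5,-13,-13.9,0,68],
    [2.5,-14.4,-15.4,0,76],
    [2.5,-15.3,-16.3,0,82],
    [2.5,-15.6,-16.6,0,84],
    [2.5,-15.6,-16.6,0,84],
    [2.5,-15.6,-16.6,0,84],
    [2.5,-15.6,-16.6,0,84],
  ],
)

```text
time: 12.65
tool_pos: [0.4744, -0.0629, 0.215]
tcp_rot: [-3.141, -0.024, 0.001]
wrist_force: [-0.3, 0.3, -2.2]
width: 0.366
grip_force: 40.2
```

```bash
python3 -c "
from h import *
held('red','r1')
goto(.473,-.0628,.082,-89.3)"
```

```text
scene red body 1025 (array([477.2, -64.7]), array([62. , 37.8]), 1.2) z [0.1432 0.2124]
top red body 49 (array([497.9, -44.8]), array([20.1,  7. ]), -26.0) z [0.1447 0.2111]
shift [-1.400e-01 -1.000e-02  1.331e+01] yaw of tool y -89.1 q6 1.37 pos [ 0.4744 -0.0629  0.2151] tilt [-0.  0. -1.] t 12.75
 twist 0.2
```

step_arm(
  motion=[
    [2.5,-0.4,-0.1,2.5,0],
    [2.5,-0.4,-0.1,5.5,0],
    [2.5,-0.4,-0.1,8,0],
    [2.5,-0.4,-0.1,10,0],
    [2.5,-0.4,-0.1,11.5,0],
    [2.5,-0.4,-0.1,12.5,0],
    [2.5,-0.4,-0.1,13,0],
    [2.5,-0.4,-0.1,13.2,0],
    [2.5,-0.4,-0.1,13.3,0],
    [2.5,-0.4,-0.1,13.3,0],
  ],
)

```text
time: 13.75
tool_pos: [0.4706, -0.0625, 0.083]
tcp_rot: [3.141, 0.022, 0.002]
wrist_force: [-0.4, 0.2, -1.9]
width: 0.36
grip_force: 40.2
```

step_arm(
  motion=[
    [2.5,0,0,0.1,0],
    [2.5,0,0,0.2,0],
    [2.5,0,0,0.3,0],
    [2.5,0,0,0.3,0],
  ],
)

```text
time: 14.15
tool_pos: [0.4712, -0.0625, 0.0818]
tcp_rot: [3.141, 0.022, 0.003]
wrist_force: [-4.9, 1.1, 11.2]
width: 0.366
grip_force: 41.7
```

step_arm(
  motion=[
    [4,0,0,0,0],
    [5,0,0,0,0],
    [5,0,0,0,0],
    [5,0,0,0,0],
    [5,0,0,-2,0],
    [5,0,0,-5,0],
    [5,0,0,-9,0],
    [5,0,0,-9,0],
    [5,0,0,-9,0],
  ],
)

```text
time: 15.05
tool_pos: [0.471, -0.0626, 0.1705]
tcp_rot: [3.141, 0.022, 0.005]
wrist_force: [0.2, -0.2, -0.4]
width: 0.583
grip_force: 0.0
```

```bash
python3 -c "
from h import *
goto(.657,.0018,.165,-9)
held('red','r2')"
```

```text
shift [18.68 -6.18  0.6 ] yaw of tool y -89.2 q6 1.37 pos [ 0.471  -0.0626  0.1705] tilt [ 0.003 -0.001 -1.   ] t 15.05
 twist -80.2
```

View pics/r2_scene.png

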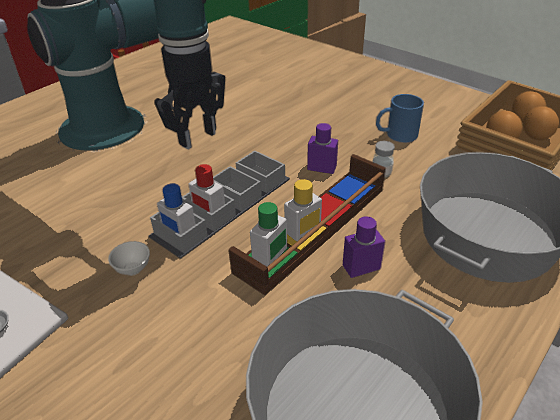

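Red is seated at (206,193), and the yellow and green pads are still occupied. Next is yellow, which has a yellow head at (303,192) on the yellow pad and isn't purple.

step_arm(
  motion=[
    [5.5,18.7,-6.2,0,-80],
    [5.5,18.7,-6.2,0,-80],
    [5.5,18.7,-6.2,0,-80],
    [5.5,18.7,-6.2,0,-80],
    [5.5,18.7,-6.2,0,-80],
    [5.5,18.7,-6.2,0,-80],
    [5.5,18.7,-6.2,0,-80],
    [5.5,18.7,-6.2,0,-80],
    [5.5,18.7,-6.2,0,-80],
    [5.5,18.7,-6.2,0,-80],
    [5.5,18.7,-6.2,0,-80],
    [5.5,18.7,-6.2,0,-80],
    [5.5,18.7,-6.2,0,-80],
    [5.5,18.7,-6.2,2.5,-80],
    [5.5,18.7,-6.2,5,-80],
    [5.5,18.7,-6.2,6.6,-80],
    [5.5,18.7,-6.2,7.4,-80],
    [5.5,18.7,-6.2,7.4,-80],
  ],
  force=40,
)

```text
time: 16.95
tool_pos: [0.655, 0.0023, 0.0937]
tcp_rot: [-2.391, -2.035, 0.003]
wrist_force: [-0.3, -0.6, 0.7]
width: 0.644
grip_force: 0.0
```

step_arm(
  motion=[
    [2.5,0,0,0,0],
    [2.5,0,0,0,0],
    [2.5,0,0,0,0],
    [2.5,0,0,0,0],
    [2.5,0,0,0,0],
    [2.5,0,0,0,0],
    [2.5,0,0,0,0],
    [2.5,0,0,-1.5,0],
    [2.5,0,0,-4.5,0],
    [2.5,0,0,-8,0],
    [2.5,0,0,-12,0],
    [2.5,0,0,-12,0],
    [2.5,0,0,-12,0],
  ],
)

```text
time: 18.25
tool_pos: [0.6567, 0.0022, 0.2171]
tcp_rot: [2.391, 2.035, 0.003]
wrist_force: [-0.4, -0.0, -1.6]
width: 0.362
grip_force: 40.0
```

```bash
python3 -c "
from h import *
goto(.470,.0132,.216,-89.3)"
```

```text
shift [ -1.9  -18.6    0.06] yaw of tool y -9.2 q6 0.13 pos [0.6567 0.0022 0.2171] tilt [ 0.003 -0.    -1.   ] t 18.25
 twist 80.1
```

step_arm(
  motion=[
    [2.5,-0.1,-1,0,4],
    [2.5,-0.3,-2.6,0,12],
    [2.5,-0.5,-4.4,0,20],
    [2.5,-0.7,-6.2,0,28],
    [2.5,-0.9,-8,0,36],
    [2.5,-1.1,-9.8,0,44],
    [2.5,-1.3,-11.6,0,52],
    [2.5,-1.5,-13.4,0,60],
    [2.5,-1.6,-15.2,0,68],
    [2.5,-1.8,-17,0,75],
    [2.5,-1.9,-18.2,0,79],
    [2.5,-1.9,-18.6,0,80],
    [2.5,-1.9,-18.6,0,80],
    [2.5,-1.9,-18.6,0,80],
    [2.5,-1.9,-18.6,0,80],
  ],
)

```text
time: 19.75
tool_pos: [0.4699, 0.0132, 0.215]
tcp_rot: [3.141, 0.023, -0.001]
wrist_force: [0.2, 0.4, -1.9]
width: 0.364
grip_force: 40.0
```

```bash
python3 -c "
from h import *
held('yellow','y1')
goto(.470,.0132,.081,-89.3)"
```

```text
scene yellow body 925 (array([471.1,  11.8]), array([63.3, 38.8]), 0.9) z [0.1441 0.2125]
shift [ 1.000e-02 -0.000e+00  1.342e+01] yaw of tool y -89.2 q6 1.53 pos [0.4699 0.0132 0.2152] tilt [-0. -0. -1.] t 19.85
 twist 0.1
```

step_arm(
  motion=[
    [2.5,0,0,2.5,0],
    [2.5,0,0,5.5,0],
    [2.5,0,0,8,0],
    [2.5,0,0,10,0],
    [2.5,0,0,11.5,0],
    [2.5,0,0,12.5,0],
    [2.5,0,0,13,0],
    [2.5,0,0,13.2,0],
    [2.5,0,0,13.3,0],
    [2.5,0,0,13.4,0],
    [2.5,0,0,13.5,0],
    [2.5,0,0,13.5,0],
  ],
)

```text
time: 21.05
tool_pos: [0.4705, 0.0132, 0.0818]
tcp_rot: [3.141, 0.022, 0.003]
wrist_force: [-0.6, 1.2, 4.5]
width: 0.363
grip_force: 40.7
```

step_arm(
  motion=[
    [4,0,0,0,0],
    [5,0,0,0,0],
    [5,0,0,0,0],
    [5,0,0,0,0],
    [5,0,0,-2,0],
    [5,0,0,-5,0],
    [5,0,0,-9,0],
    [5,0,0,-9,0],
    [5,0,0,-9,0],
  ],
)

```text
time: 21.95
tool_pos: [0.4705, 0.0132, 0.1716]
tcp_rot: [3.141, 0.022, 0.005]
wrist_force: [0.1, -0.0, 0.0]
width: 0.59
grip_force: 0.0
```

```bash
python3 -c "
from h import *
goto(.653,-.083,.165,6.5)
held('yellow','y2')"
```

```text
shift [18.11  9.88  0.71] yaw of tool y -89.2 q6 1.53 pos [0.4705 0.0132 0.1716] tilt [ 0.003 -0.    -1.   ] t 21.95
 twist 84.3
```

View pics/y2_scene.png

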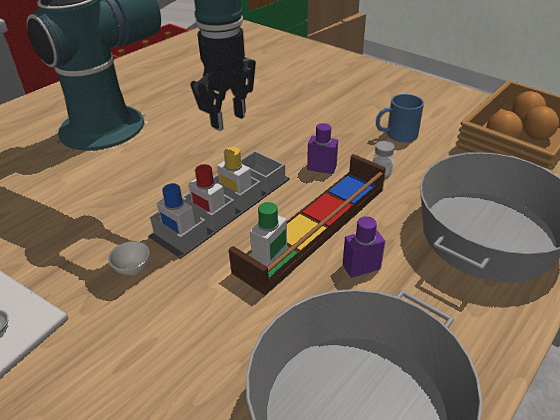

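Yellow is seated at (233,175). Next is green, turning the other way so the last joint stays in range.

step_arm(
  motion=[
    [5.5,18.1,9.9,0,-96],
    [5.5,18.1,9.9,0,-96],
    [5.5,18.1,9.9,0,-96],
    [5.5,18.1,9.9,0,-96],
    [5.5,18.1,9.9,0,-96],
    [5.5,18.1,9.9,0,-96],
    [5.5,18.1,9.9,0,-96],
    [5.5,18.1,9.9,0,-96],
    [5.5,18.1,9.9,0,-96],
    [5.5,18.1,9.9,0,-96],
    [5.5,18.1,9.9,0,-96],
    [5.5,18.1,9.9,0,-96],
    [5.5,18.1,9.9,0,-96],
    [5.5,18.1,9.9,0,-96],
    [5.5,18.1,9.9,2.5,-96],
    [5.5,18.1,9.9,5,-96],
    [5.5,18.1,9.9,6.7,-96],
    [5.5,18.1,9.9,7.5,-96],
    [5.5,18.1,9.9,7.5,-96],
  ],
  force=40,
)

```text
time: 23.95
tool_pos: [0.6507, -0.0831, 0.0936]
tcp_rot: [-2.085, -2.347, 0.003]
wrist_force: [-0.1, -0.5, -0.6]
width: 0.642
grip_force: 0.0
```

step_arm(
  motion=[
    [2.5,0,0,0,0],
    [2.5,0,0,0,0],
    [2.5,0,0,0,0],
    [2.5,0,0,0,0],
    [2.5,0,0,0,0],
    [2.5,0,0,0,0],
    [2.5,0,0,0,0],
    [2.5,0,0,-1.5,0],
    [2.5,0,0,-4.5,0],
    [2.5,0,0,-8,0],
    [2.5,0,0,-12,0],
    [2.5,0,0,-12,0],
    [2.5,0,0,-12,0],
  ],
)

```text
time: 25.25
tool_pos: [0.6524, -0.0833, 0.2168]
tcp_rot: [2.084, 2.348, 0.002]
wrist_force: [0.1, 0.0, -3.7]
width: 0.36
grip_force: 40.2
```

```bash
python3 -c "
from h import *
goto(.469,.089,.216,90.7)"
```

```text
shift [ 19.28 -16.17   0.03] yaw of tool y 6.8 q6 -0.28 pos [ 0.6524 -0.0833  0.2168] tilt [ 0.002 -0.    -1.   ] t 25.25
 twist -83.9
```

step_arm(
  motion=[
    [2.5,1,-0.9,0,-4],
    [2.5,2.7,-2.3,0,-11],
    [2.5,4.5,-3.8,0,-19],
    [2.5,6.3,-5.3,0,-27],
    [2.5,8.1,-6.8,0,-35],
    [2.5,9.9,-8.3,0,-43],
    [2.5,11.7,-9.8,0,-51],
    [2.5,13.5,-11.3,0,-59],
    [2.5,15.3,-12.8,0,-67],
    [2.5,17.1,-14.4,0,-75],
    [2.5,18.6,-15.6,0,-81],
    [2.5,19.3,-16.2,0,-84],
    [2.5,19.3,-16.2,0,-84],
    [2.5,19.3,-16.2,0,-84],
    [2.5,19.3,-16.2,0,-84],
    [2.5,19.3,-16.2,0,-84],
  ],
)

```text
time: 26.85
tool_pos: [0.4683, 0.0887, 0.2149]
tcp_rot: [0.02, -3.141, 0.0]
wrist_force: [-0.1, -0.5, -2.1]
width: 0.365
grip_force: 40.2
```

```bash
python3 -c "
from h import *
held('green','g1')
goto(.469,.089,.081,90.7)"
```

```text
scene green body 864 (array([470.4,  85.6]), array([62.3, 39.3]), 2.0) z [0.1442 0.2117]
shift [-0.07  0.02 13.41] yaw of tool y 90.7 q6 -1.45 pos [0.4684 0.0888 0.2151] tilt [-0. -0. -1.] t 26.95
 twist 0.0
```

step_arm(
  motion=[
    [2.5,-0.1,0.2,2.5,0],
    [2.5,-0.1,0.2,5.5,0],
    [2.5,-0.1,0.2,8,0],
    [2.5,-0.1,0.2,10,0],
    [2.5,-0.1,0.2,11.5,0],
    [2.5,-0.1,0.2,12.5,0],
    [2.5,-0.1,0.2,13,0],
    [2.5,-0.1,0.2,13.2,0],
    [2.5,-0.1,0.2,13.3,0],
    [2.5,-0.1,0.2,13.4,0],
    [2.5,-0.1,0.2,13.5,0],
    [2.5,-0.1,0.2,13.5,0],
  ],
)

```text
time: 28.15
tool_pos: [0.4701, 0.0913, 0.0818]
tcp_rot: [-0.022, 3.14, 0.0]
wrist_force: [-2.1, -0.7, 5.1]
width: 0.361
grip_force: 40.9
```

Contact, so I'll release it and retreat clear.

step_arm(
  motion=[
    [4,0,0,0,0],
    [5,0,0,0,0],
    [5,0,0,0,0],
    [5,0,0,0,0],
    [5,0,0,-2,0],
    [5,0,0,-5,0],
    [5,0,0,-9,0],
    [5,0,0,-13,0],
    [5,0,14,-15,0],
    [5,0,18,-15,0],
    [5,0,22,-15,0],
    [5,0,22,-15,0],
    [5,0,22,-15,0],
    [5,0,22,-15,0],
    [5,0,22,-15,0],
  ],
)

```text
time: 29.65
tool_pos: [0.4656, 0.3112, 0.2297]
tcp_rot: [0.024, -3.141, 0.002]
wrist_force: [-0.0, -0.4, -0.3]
width: 0.586
grip_force: 0.0
```

```bash
python3 - <<'E'
from h import *
wells=dict(blue=(.4738,-.139),red=(.473,-.0628),yellow=(.472,.0132),green=(.471,.089))
for n in("scene","top"):
    p,d=bot.read_camera(n);W=cloud(n,d);W[d==0]=np.nan;cv2.imwrite(f"pics/end_{n}.png",p[:,:,::-1])
    for c,w in wells.items():
        P=W[mask(p,c)&(W[...,0]<.55)&(W[...,0]>.4)&(abs(W[...,1])<.2)&(W[...,2]>.085)]
        if len(P)<5: print(n,c,"none");continue
        z=np.percentile(P[:,2],90);T=P[P[:,2]>z-.006]
        o=cv2.minEnclosingCircle((T[:,:2]*1000).astype(np.float32))[0]
        print(n,c,"top z",round(z,4),"off mm",np.round(np.array(o)-1000*np.array(w),1))
E
```

```text
scene blue top z 0.1146 off mm [ 1.1 -0.4]
scene red top z 0.1148 off mm [ 2.  -0.6]
scene yellow top z 0.1145 off mm [ 0.6 -2.7]
scene green top z 0.1149 off mm [ 3.8 -3.1]
top blue top z 0.1151 off mm [-0.2  0.9]
top red top z 0.115 off mm [0.1 1.5]
top yellow top z 0.1149 off mm [-0.3  0.6]
top green top z 0.1153 off mm [0.5 0.8]
```

View pics/end_top.png

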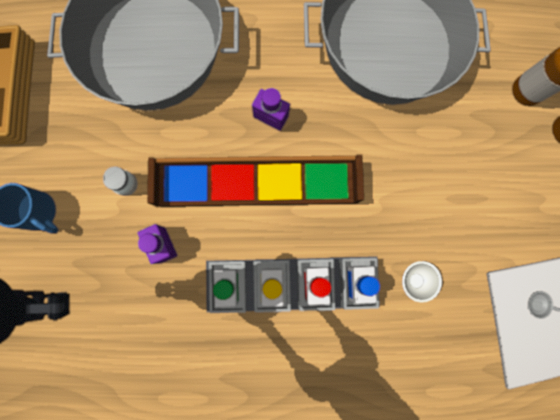

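All four are in their wells in reverse order: green (223,289), yellow (272,289), red (320,287) and blue (368,286). The head tops are at 0.115 m, so they're on the floor. The arm is clear, so I'm handing in.

```bash
python3 -c "
from workcell import bot
print(bot.finish_job())"
```

```text
the job is handed in; nothing more can be done
None
```

I moved all four grinders into the steel holder in reverse order (left to right: green, yellow, red, blue) and handed the job in at about 30 s; the last camera check showed each one on its well's floor and within about 5 mm of centre, but the hand-in returned no verdict.

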